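Hold a slide paddle in the reader's hatch

TASK

Turn the reader's round selector collar so that its white pointer stands at the four-dot mark, which opens the shutter under the slot. Then take the slide paddle by its black grip out of its stand, lower it upright and without forcing through the slot in the reader's top, and finish while still holding it there with its flange about 10 mm above the top plate, the fingers alone carrying it. Leave the bottle, marker and card box where they are.

Things in the scene. Friction and masses are not known exactly. Their poses are not given: they have to be found in the camera images.
- reader: fixed white and grey box, 120 (its x) x 180 (its y) x 110 mm high, on the worktop. Origin: centre of its underside, z up. Its flat top plate (top face z = 110 mm, 8 mm thick) has the slot at (0, -40) mm and the selector collar at (0, +40) mm; nothing else stands up from it. Under the slot it is hollow down to z = 12 mm, but for the shutter
- slot (a point): centre of the slot's mouth, level with the top plate's upper face; axes as the reader's. Slot 32 mm along the reader's x, 8 mm along its y (blade: 30 x 6), straight down through the 8 mm plate, mouth chamfered 2 mm. A 4 mm steel shutter 11 mm below the mouth blocks it unless the collar is at the four-dot mark
- selector_top (a point): centre of the top of the selector collar, on its vertical turning axis; turns with it. The collar is a grey ribbed round knob, 40 mm in diameter (45 mm over the 6 mm high skirt at its foot), 32 mm high, so the top plate is 32 mm below this point; grip it across its diameter from above, at any yaw
- selector (a joint): collar angle in rad, growing anticlockwise seen from above. Six detents, marked on the plate with 1 to 6 black dots: 0 (one dot), 0.524, 1.047, 1.571 (four dots), 2.094, 2.618; stop just past each end. The white pointer on the collar lies at this value + 0.262 anticlockwise from the reader's x. About 0.05 N m leaves a detent; stays where left. Starts at 1, 2 or 3 dots
- paddle: loose slide paddle, 50 to 100 g, upright in its stand at the start. Origin: centre of its lower end; z up along it. Blade 30 (x) x 6 (y) mm from z = 0 to 70: aluminium frame with a glass pane, lower edge rounded; flange 46 x 20 mm from z = 70 to 74; black grip tab 24 (x) x 10 (y) mm from z = 74 to 104, to be pinched across its y. Same after half a turn about z
- stand: fixed white trestle stand 62 x 58 mm (base plate 90 x 74 mm), top at z = 80 mm, 10 mm thick there, with a through slot 36 mm along its x, 12 mm wide. Origin: centre of its underside, z up. The paddle's flange rests on its top, the blade hanging in the slot (lower end 10 mm above the worktop)
- brown_bottle: small brown bottle, 44 mm in diameter, 90 mm high, bystander; origin: centre of its underside
- black_marker: black marker pen lying on the worktop, 147 mm long, 16 mm thick, bystander; origin: centre of its underside
- card_box: card box, 48 x 110 x 46 mm, bystander; origin: centre of its underside
There are look-alikes about, which are no part of the job. Of the things like the paddle, leave any that is yellow; of the rest the smaller one is meant.

How it is judged:
By the outcome, as a careful person would: the job done as asked, in the order asked, and still so for the second after the job is handed in, while the arm keeps its last pose, push and grip.
It also fails if it takes over 67 s, if anything falls off the work surface, if the arm or the gripper's body presses on something with over 40 N, if the wrist force passes 120 N, or if a joint passes its speed limit or range.

ROBOT

A 6-joint arm with a two-finger parallel gripper is mounted at the origin on a cart in front of the work surface, level with it; the furniture and walls round the work are solid. World frame = base frame: x ahead of the robot, y to its left, z up, the work surface at z = 0. Lengths are in m, angles in degrees, forces in N, time in s.
With the tool pointing down it reaches from about 0.3 to 0.75 m from the base axis. Payload 8.5 kg.
Tool frame: the origin (TCP) lies at the very end of the fingers, on their centre line; the grasp point (between the pads) lies 19 mm behind it; z points along the fingers, y is the direction in which the jaws open and shut (so a half turn about z gives the same grasp; the last joint's range is limited). The gripper opens to 85 mm and grips with 20 to 120 N. Pads are 22 mm wide; open, the fingers measure 114 mm over their backs; the gripper's body (76 mm by 85 mm) begins 54 mm behind the grasp point. The pads swing forward as they close: fully open they stand 13 mm farther back than shut.
Start: joints at [59.971, 21.807, 74.336, -0, 83.858, -12.336], TCP at [0.167, 0.524, 0.231] pointing down, gripper open.
Joint ranges: [-178.18, 178.18], [-50.72, 133.34], [12.68, 142.11], [-81.47, 261.47], [9.98, 163.14], [-165.26, 165.26]. Speed limits (degrees/s): [136.94, 136.94, 180, 180, 180, 180].

INTERFACE

Orientations are given as a 3x3 rotation matrix whose columns are the frame's x, y, z axes.
In Python, from rig import env, vision, close_job, spotter gives the robot as it stands. The module is installed in compiled form; this text tells all that it offers.
- The arm moves only by the tool jog_arm, never from a script. Its argument "plan" is a list that holds one entry, the list of rows, each a list of 6 numbers: the shift along the tool's x, y, z in units of 40 mm (1.0 is 40 mm), then the turn, a rotation vector about the tool's x, y, z in units of 0.15 rad (1.0 is 0.15 rad). A call has 1 to 10 rows; each row shifts and turns the commanded pose from where the row before left it, along the tool's axes as they then stand; what a row does not reach is not made up. A row lasts 1/10 s, in which the tool goes at most 50 mm and 8.59 degrees, less where a joint would pass 70% of its speed; a pose out of reach is approached as far as the arm can. A call with a number of a shift or a turn outside -1 to 1 is refused whole. A call with a gripper value outside its range is refused whole. "grip" is the opening, from -1 (shut) to 1 (fully open), set as the call begins (left out, the last holds). The fingers move at their own pace and stop on an object; "squeeze" is the grip in N (left out, the last holds). Time passes only in rows, so rows that do not move let the fingers close. It gives the time, the measured TCP pose, the force and the opening at its end, in the units of the state.
- env.observe(): the state, without advancing time (a new reading comes with each control period).
- vision.get_image(name): name is "scene" or "top" or "wrist"; returns (picture, depth): 384x512x3 uint8, red, green, blue; 384x512 float32, m along the optical axis (not along the pixel's ray), 0 where there is no reading.
- vision.camera_info(name): a dict with "fx", "fy", "cx", "cy" (pixels), "k1" (the pictures are not rectified: a ray, as slopes to the right and down, at radius r is drawn at 1 + k1 r^2 times it, then the intrinsics apply), "rvec" (rotation vector, rad) and "tvec" (3), from world to camera coordinates, as OpenCV has them. Camera axes: x right, y down, z forward; pixel columns grow to the right and rows downward; lengths in m; the calibration is good to about 2 mm. A picture is of the moment at which its call begins: read the wrist's pose just before it. camera_info takes no time and is no camera call; for the wrist camera it gives the pose at the moment of the call.
- close_job(): hands the job in, once; it reports no verdict.
Trained networks look in the newest picture that a camera, given by its name, has taken for a name from the list of things; names that differ only in an ending like _2 or _b are one class to them, and where a whole thing is asked for, a point or a joint stands for the part that bears it (a point fixed in the world has none). Each returns a list of dicts, best first, with "score" (0 to 1); they miss things now and then, are a little off and sometimes report something else, mostly with a low value. They report only what shows in the picture. A call takes as long as a camera call. They do not tell look-alikes from the thing itself.
- spotter.trace(camera, query): "pixels" (384x512 bool, what is visible of it) and "rect" ([left, top, right, bottom] in pixels, round what is visible of it).
The state is a dict: "time_s": time; "q": joint angles; "qvel": joint speeds; "joint_efforts": joint torques, N m; "position": TCP position; "tool_rot": TCP orientation; "ft_force": force on the tool from outside, world axes, zero at the start; "wrist_torque": the same for the moment, N m; "grip_width": finger opening in m.
Only numpy, scipy, OpenCV 4.12 (cv2) and the standard library are available. Lean on these libraries where they do the work, as an engineer would, in place of code of your own. Each camera call takes 0.05 s, during which the arm holds its last target.

## Working session

There is one attempt and no reset: what is moved stays moved. The work goes in short steps, Python scripts to look and compute and a tool call to move; the robot and the scene stay as the last step left them, time stands still between calls to the robot, and variables do not carry over. Pictures are saved under pics/ and viewed, and the job is handed in when it is done.

Besides the shell and the picture viewer there is one more tool, called after "Emit:" by a JSON object that holds its "method" and its "body". jog_arm: Moves the arm, as the interface text tells. Its arguments: {"type":"object","properties":{"plan":{"type":"array"},"grip":{"type":"number"},"squeeze":{"type":"number"}},"required":["plan"]}

```bash
mkdir -p pics; cat > h.py <<'E'
from rig import env, vision, close_job, spotter
import numpy as np, cv2
def snap(c,name,scale=1,crop=None):
    info=vision.camera_info(c)
    im,d=vision.get_image(c)
    o=im
    if crop: o=o[crop[1]:crop[3],crop[0]:crop[2]]
    if scale!=1: o=cv2.resize(o,None,fx=scale,fy=scale,interpolation=cv2.INTER_CUBIC)
    cv2.imwrite(f'pics/{name}.png',o[:,:,::-1])
    np.savez(f'pics/{name}.npz',im=im,d=d,**{k:np.array(v) for k,v in info.items()})
    return im,d,info
def load(name):
    z=np.load(f'pics/{name}.npz'); return z['im'],z['d'],{k:z[k] for k in z.files if k not in('im','d')}
def K(i): return np.array([[i['fx'],0,i['cx']],[0,i['fy'],i['cy']],[0,0,1]],float),np.array([i['k1'],0,0,0,0],float)
def rays(px,i):
    k,dc=K(i); p=cv2.undistortPoints(np.asarray(px,float).reshape(-1,1,2),k,dc).reshape(-1,2)
    R=cv2.Rodrigues(np.asarray(i['rvec'],float))[0]; t=np.asarray(i['tvec'],float).ravel()
    return p,R,t
def onplane(px,z,i):
    p,R,t=rays(px,i); d=np.c_[p,np.ones(len(p))]@R; c=-R.T@t
    return c+d*((z-c[2])/d[:,2])[:,None]
def world(px,dep,i):
    p,R,t=rays(px,i); return (np.c_[p,np.ones(len(p))]*np.asarray(dep)[:,None]-t)@R
def cloud(d,i,mask=None):
    m=(d>0) if mask is None else mask&(d>0)
    v,u=np.nonzero(m); return world(np.c_[u,v],d[v,u],i),np.c_[u,v]
def proj(X,i):
    k,dc=K(i); return cv2.projectPoints(np.asarray(X,float).reshape(-1,1,3),np.asarray(i['rvec'],float),np.asarray(i['tvec'],float),k,dc)[0].reshape(-1,2)
E
python3 - <<'E'
from h import *
for c in('scene','top','wrist'):
    im,d,i=snap(c,c+'0',1.5); R=cv2.Rodrigues(np.array(i['rvec']))[0]; print(c,i['fx'],(-R.T@np.array(i['tvec'])).round(3),R[2].round(2))
s=env.observe(); print({k:np.round(v,3) for k,v in s.items()})
E
```

```text
scene 359.09641118952516 [ 0.055 -0.638  0.632] [ 0.54  0.56 -0.63]
top 382.12020792644455 [ 0.428 -0.173  1.197] [ 0.08  0.02 -1.  ]
wrist 302.23646210180993 [0.091 0.548 0.373] [ 0.3  -0.1  -0.95]
{'time_s': np.float64(0.15), 'q': array([ 59.97 ,  21.833,  74.37 ,  -0.   ,  83.857, -12.338]), 'qvel': array([ 0.032, -0.155, -0.175, -0.016, -0.079, -0.006]), 'joint_efforts': array([ 2.0000e-03, -4.4863e+01, -2.3134e+01, -0.0000e+00,  4.0000e-03,
        0.0000e+00]), 'position': array([0.167, 0.524, 0.231]), 'tool_rot': array([[-0.953,  0.304, -0.001],
       [ 0.304,  0.953, -0.001],
       [ 0.   , -0.001, -1.   ]]), 'ft_force': array([-0.473,  0.204, -0.333]), 'wrist_torque': array([ 0.018, -0.022,  0.023]), 'grip_width': np.float64(0.086)}
```

View pics/scene0.png

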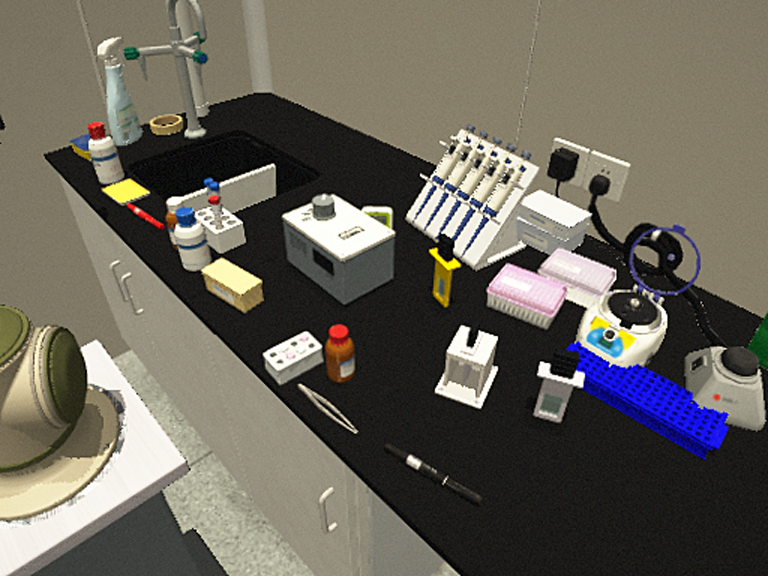

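View pics/top0.png

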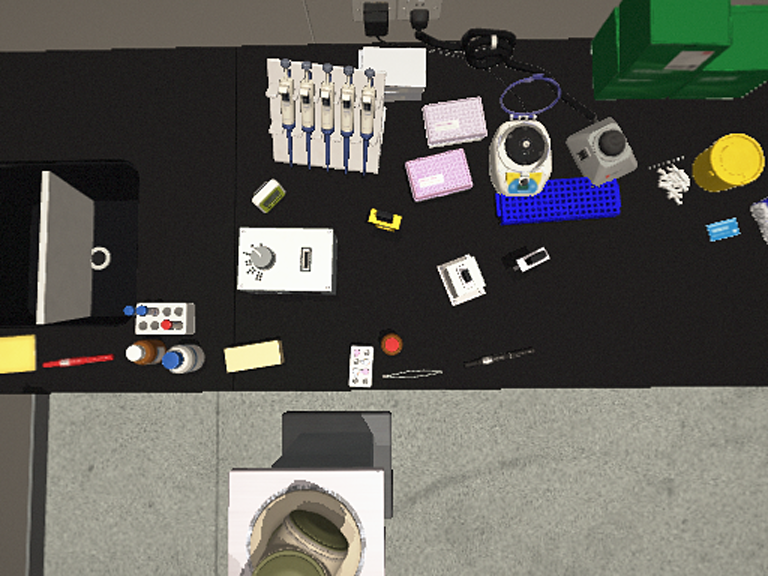

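View pics/wrist0.png

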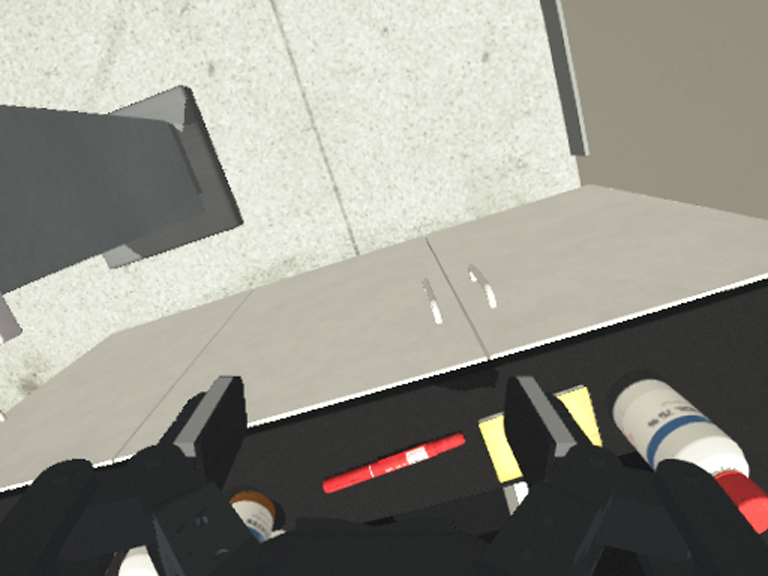

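```bash
python3 - <<'E'
from h import *
im,d,i=load('scene0')
a=cv2.resize(im[205:295,280:400],(800,600),interpolation=cv2.INTER_CUBIC); cv2.imwrite('pics/sc1.png',a[:,:,::-1])
im,d,i=load('top0')
a=cv2.resize(im[130:220,150:270],(800,600),interpolation=cv2.INTER_CUBIC); cv2.imwrite('pics/tp1.png',a[:,:,::-1])
a=cv2.resize(im[130:220,255:375],(800,600),interpolation=cv2.INTER_CUBIC); cv2.imwrite('pics/tp2.png',a[:,:,::-1])
for c in('scene','top'):
  im,d,i=load(c+'0')
  for q in('paddle','stand','reader','selector','card_box','brown_bottle','black_marker'):
    for r in spotter.trace(c,q):
      p,u=cloud(d,i,r['pixels']); print(c,q,round(r['score'],2),np.round(r['rect']),np.median(p,0).round(3),np.percentile(p,98,axis=0).round(3),np.percentile(p,2,axis=0).round(3))
E
```

```text
scene paddle 0.93 [285. 157. 308. 202.] [ 0.644 -0.175  0.093] [ 0.707 -0.125  0.137] [ 0.632 -0.196  0.006]
scene paddle 0.84 [358. 233. 392. 283.] [ 0.562 -0.455  0.084] [ 0.604 -0.423  0.136] [ 0.547 -0.478  0.002]
scene paddle 0.76 [307. 213. 323. 254.] [ 0.526 -0.329  0.084] [ 0.565 -0.303  0.115] [ 0.514 -0.339  0.008]
scene stand 0.78 [293. 219. 330. 274.] [ 0.521 -0.336  0.018] [ 0.573 -0.3    0.082] [ 0.489 -0.369  0.003]
scene stand 0.18 [218. 217. 234. 255.] [ 0.395 -0.191  0.057] [ 0.417 -0.169  0.09 ] [ 0.383 -0.202  0.006]
scene reader 0.95 [187. 130. 263. 201.] [ 0.542 -0.017  0.097] [0.624 0.103 0.14 ] [ 0.507 -0.069  0.011]
scene selector 0.56 [209. 133. 223. 147.] [0.566 0.052 0.132] [0.626 0.103 0.143] [0.551 0.041 0.107]
scene card_box 0.73 [135. 176. 175. 207.] [0.376 0.083 0.044] [0.41  0.149 0.047] [0.354 0.043 0.005]
scene brown_bottle 0.9 [217. 218. 239. 257.] [ 0.395 -0.191  0.054] [ 0.442 -0.157  0.09 ] [ 0.383 -0.202  0.   ]
scene black_marker 0.75 [288. 219. 332. 274.] [ 0.521 -0.336  0.017] [ 0.575 -0.298  0.082] [ 0.489 -0.369  0.002]
scene black_marker
[... 344 characters left out ...]
1.] [ 0.525 -0.319  0.076] [ 0.578 -0.289  0.082] [ 0.491 -0.366  0.002]
top reader 0.86 [159. 152. 225. 196.] [0.568 0.018 0.109] [0.631 0.109 0.142] [ 0.511 -0.068  0.012]
top selector 0.52 [165. 164. 183. 182.] [0.57 0.06 0.14] [0.592 0.081 0.145] [0.552 0.041 0.109]
top card_box 0.78 [150. 230. 190. 247.] [0.386 0.096 0.045] [0.41  0.15  0.049] [0.362 0.045 0.029]
top brown_bottle 0.67 [168. 164. 183. 180.] [0.572 0.058 0.14 ] [0.592 0.08  0.145] [0.554 0.041 0.112]
top brown_bottle 0.47 [254. 222. 272. 238.] [ 0.407 -0.18   0.068] [ 0.424 -0.16   0.092] [ 0.386 -0.201  0.056]
top black_marker 0.79 [309. 233. 356. 242.] [ 0.375 -0.397  0.011] [ 0.39  -0.333  0.017] [ 0.361 -0.466  0.006]
```

View pics/sc1.png

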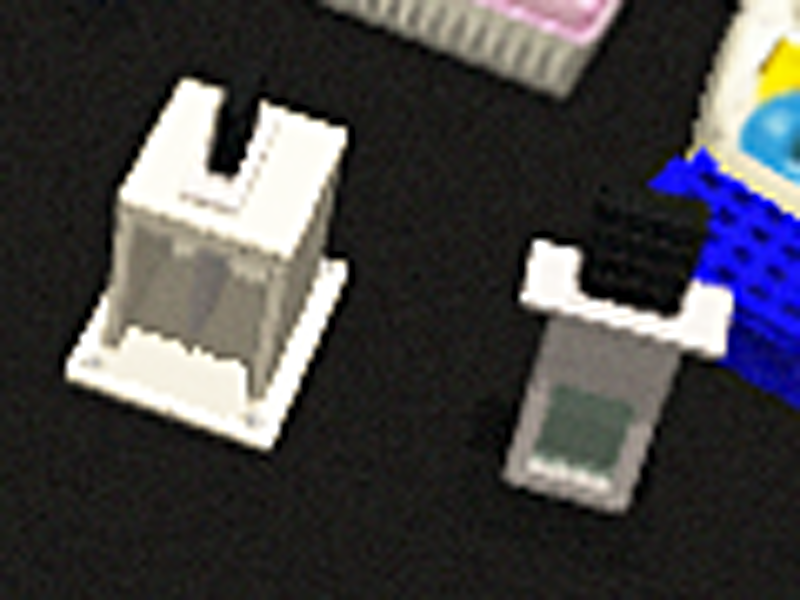

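View pics/tp1.png

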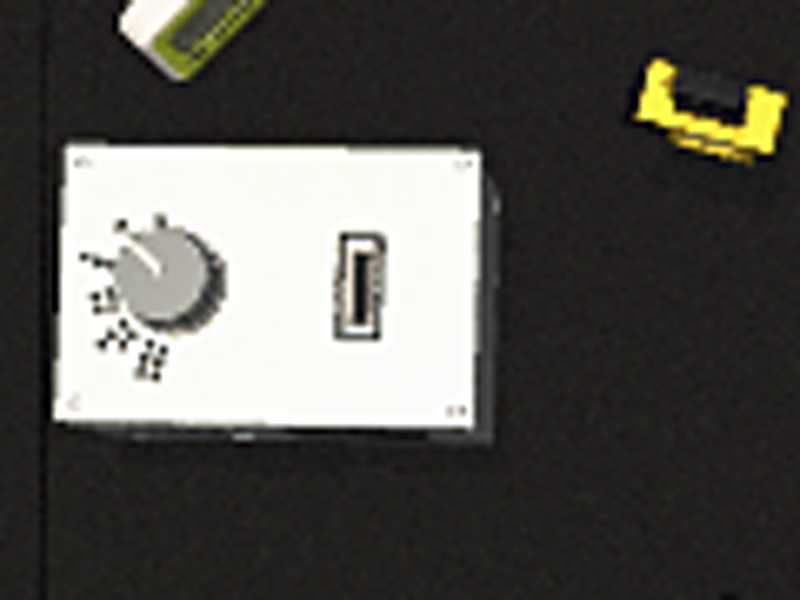

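View pics/tp2.png

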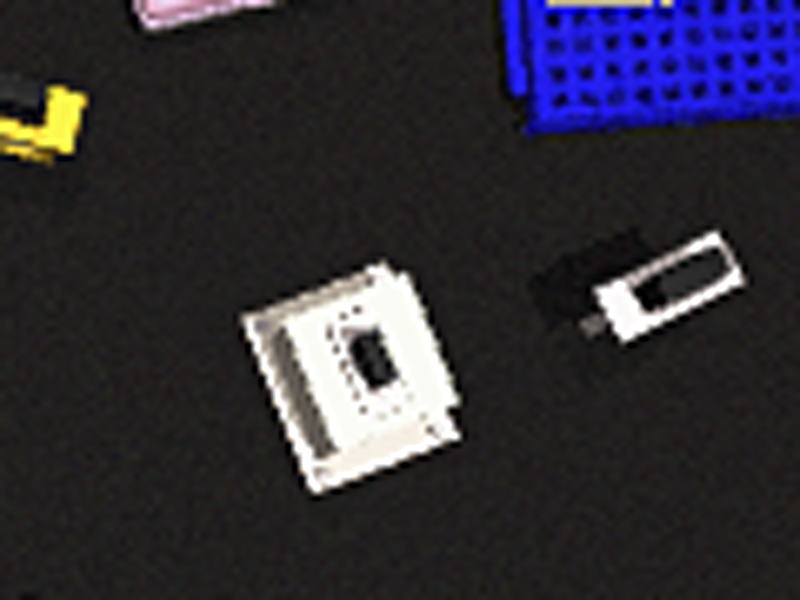

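```bash
python3 - <<'E'
from h import *
im,d,i=load('top0')
def rect(u0,v0,u1,v1,z0,z1,n):
    m=np.zeros(d.shape,bool); m[v0:v1,u0:u1]=1
    p,u=cloud(d,i,m); s=(p[:,2]>z0)&(p[:,2]<z1)
    p=p[s]; r=cv2.minAreaRect((p[:,:2]*1000).astype(np.float32)); print(n,len(p),np.round(r[0],1),np.round(r[1],1),round(r[2],1),'z',np.median(p[:,2]).round(4))
rect(150,140,240,205,.103,.118,'reader')
rect(290,165,330,205,.074,.079,'stand')
rect(290,165,330,205,.074,.0815,'stand+')
rect(290,165,330,205,.0825,.095,'flange')
rect(290,165,330,205,.102,.12,'grip')
rect(290,165,330,205,.083,.12,'all')
rect(150,140,240,205,.132,.15,'collar')
# slot & edges by pixels at z=0.11
off=np.array([150,130]);s=800/120
P=lambda a: onplane(np.array(a)/s+off-0.5+0.5/s,0.11,i).round(4)
print(P([[65,145],[480,148],[475,430],[55,422],[360,287]]))
print(onplane(np.array([[160,270],[120,232]])/s+off-.5,0.142,i).round(4))
E
```

```text
reader 2369 [572.5  23. ] [182.1 119.8] 89.0 z 0.1092
stand 158 [ 537.1 -326.4] [61.8 58.4] 20.6 z 0.0777
stand+ 297 [ 537.1 -326.4] [61.8 58.4] 20.6 z 0.0788
flange 57 [ 539.7 -325.3] [47.8 58.3] 52.7 z 0.0841
grip 34 [ 536.  -324.2] [23.2 10.4] 20.5 z 0.1125
all 88 [ 534.5 -323.1] [39.4 48.3] 70.1 z 0.0866
collar 173 [573.5  62.8] [38.5 40.6] 17.1 z 0.1409
[[ 0.635   0.1106  0.11  ]
 [ 0.6306 -0.0699  0.11  ]
 [ 0.5083 -0.067   0.11  ]
 [ 0.5144  0.1141  0.11  ]
 [ 0.5708 -0.0177  0.11  ]]
[[0.5754 0.062  0.142 ]
 [0.5917 0.079  0.142 ]]
```

```bash
cat >> h.py <<'E'
def delta(p,yaw=None):
    s=env.observe(); R=np.array(s['tool_rot']); dp=np.array(p)-s['position']
    y=np.degrees(np.arctan2(R[1,0],R[0,0]))
    print('t',round(s['time_s'],2),'pos',np.round(s['position'],4),'yaw',round(y,2),'zax',R[:,2].round(4),'w',round(s['grip_width'],4),'F',np.round(s['ft_force'],1),'T',np.round(s['wrist_torque'],2),'q6',round(s['q'][5],1))
    print('shift units',(R.T@dp/0.04).round(3), 'turnz units',None if yaw is None else round(-((yaw-y+180)%360-180)*np.pi/180/0.15,3))
E
python3 -c "
from h import *
delta([.5735,.0628,.25],140)"
```

```text
t 0.85 pos [0.1671 0.524  0.2314] yaw 162.31 zax [ 0.e+00  1.e-04 -1.e+00] w 0.0858 F [-0.7  0.2 -0.3] T [ 0.01 -0.   -0.01] q6 -12.3
shift units [-13.183  -7.897  -0.467] turnz units 2.595
```

Emit:
{"method": "jog_arm", "body": {"plan": [[[-0.4,-0.25,-0.05,0,0,0],[-0.8,-0.48,-0.05,0,0,0],[-0.83,-0.5,-0.05,0,0,0],[-0.83,-0.5,-0.05,0,0,0],[-0.83,-0.5,-0.05,0,0,0],[-0.83,-0.5,-0.05,0,0,0],[-0.83,-0.5,-0.05,0,0,0],[-0.83,-0.5,-0.05,0,0,0],[-0.83,-0.5,-0.05,0,0,0]]]}}

```text
time_s: 1.75
position: [0.3837, 0.2762, 0.2496]
tool_rot: [[-0.953, 0.304, 0.0], [0.304, 0.953, 0.0], [-0.0, 0.0, -1.0]]
ft_force: [0.5, 0.1, -0.1]
grip_width: 0.0853
```

Emit:
{"method": "jog_arm", "body": {"plan": [[[-0.83,-0.5,0,0,0,0],[-0.83,-0.5,0,0,0,0],[-0.83,-0.5,0,0,0,0],[-0.83,-0.5,0,0,0,0],[-0.83,-0.5,0,0,0,0],[-0.83,-0.5,0,0,0,0],[-0.83,-0.5,0,0,0,0],[-0.4,-0.24,0,0,0,0],[0,0,0,0,0,0]]]}}

```text
time_s: 2.65
position: [0.5752, 0.0576, 0.2486]
tool_rot: [[-0.952, 0.307, -0.0], [0.307, 0.952, -0.0], [0.0, -0.0, -1.0]]
ft_force: [-0.7, 1.5, 0.3]
grip_width: 0.085
```

```bash
python3 -c "
from h import *
delta([.5735,.0628,.25],140)"
```

```text
t 2.65 pos [0.5752 0.0576 0.2486] yaw 162.15 zax [-5.e-04 -2.e-04 -1.e+00] w 0.085 F [-0.7  1.5  0.3] T [0.01 0.05 0.05] q6 -78.2
shift units [ 0.081  0.111 -0.034] turnz units 2.577
```

Emit:
{"method": "jog_arm", "body": {"plan": [[[0.08,0.11,0,0,0,0],[0,0,0,0,0,0.9],[0,0,0,0,0,0.9],[0,0,0,0,0,0.78],[0,0,0,0,0,0],[0,0,0,0,0,0]]]}}

```text
time_s: 3.25
position: [0.5718, 0.0658, 0.2496]
tool_rot: [[-0.77, 0.638, 0.0], [0.638, 0.77, 0.0], [-0.0, 0.0, -1.0]]
ft_force: [-0.6, 0.8, 0.2]
grip_width: 0.0855
```

```bash
python3 - <<'E'
from h import *
delta([.5735,.0628,.25],140)
im,d,i=snap('wrist','w1',1.5)
p,u=cloud(d,i)
s=(p[:,2]>.136)&(p[:,2]<.15)&(abs(p[:,0]-.5735)<.04)&(abs(p[:,1]-.063)<.04)
print(s.sum(), cv2.minAreaRect((p[s,:2]*1000).astype(np.float32)),np.median(p[s,2]))
(c,r)=cv2.minEnclosingCircle((p[s,:2]*1000).astype(np.float32)); print(c,r)
s=(p[:,2]>.105)&(p[:,2]<.115); print(np.median(p[s,2]),p[s].min(0),p[s].max(0))
E
```

```text
t 3.25 pos [0.5718 0.0658 0.2496] yaw 140.39 zax [ 2.e-04  1.e-04 -1.e+00] w 0.0855 F [-0.6  0.8  0.2] T [-0.01  0.02 -0.03] q6 -55.6
shift units [-0.081 -0.03  -0.01 ] turnz units 0.045
1624 ((573.3551025390625, 63.259002685546875), (40.57715606689453, 40.56587600708008), 6.11256742477417) 0.1412394531135316
(573.84765625, 63.26677322387695) 21.024904251098633
0.10928224478891194 [ 0.51021399 -0.31964098  0.10507579] [0.8872841  0.11477639 0.11496222]
```

View pics/w1.png

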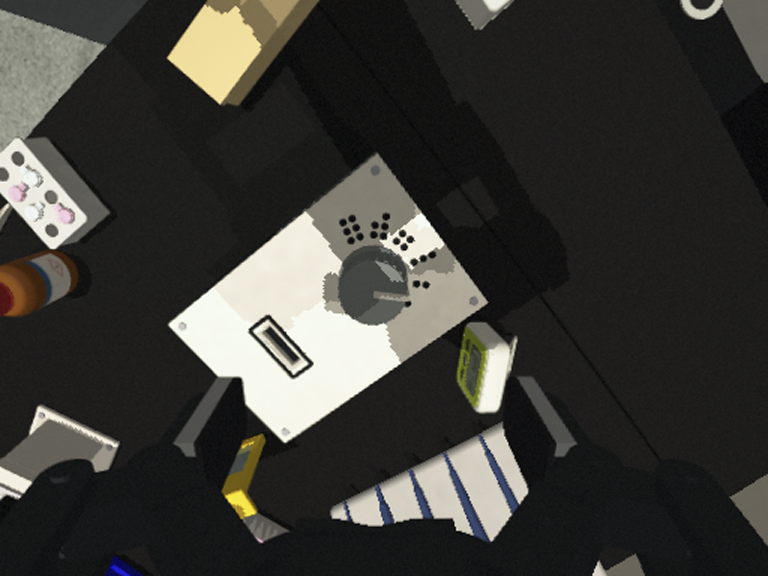

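```bash
python3 - <<'E'
from h import *
im,d,i=load('w1')
cv2.imwrite('pics/w1c.png',cv2.resize(im[130:230,200:320],(800,666),interpolation=cv2.INTER_CUBIC)[:600,:,::-1])
c=np.array([.5735,.0631])
for n,px,z in(('ptr tip',(407,297),.142),('ptr in',(376,294),.142),('d1',(408,303),.11),('d2',(421,285),.11),('d3',(423,258),.11),('d4',(403,240),.11),('d5',(380,228),.11),('d6',(351,230),.11)):
    w=onplane([[px[0]/1.5,px[1]/1.5]],z,i)[0]; print(n,w.round(4),np.degrees(np.arctan2(*(w[:2]-c)[::-1])).round(1))
w=onplane(np.array([[251,326],[268,317],[312,370],[296,377],[281,347]])/1.5,.11,i);print(w.round(4))
w=onplane(np.array([[378,153],[487,301],[285,442],[169,324]])/1.5,.11,i);print(w.round(4),w.mean(0))
E
```

```text
ptr tip [0.5881 0.0774 0.142 ] 44.5
ptr in [0.5752 0.0647 0.142 ] 43.3
d1 [0.6017 0.0703 0.11  ] 14.3
d2 [0.5974 0.0845 0.11  ] 41.9
d3 [0.5839 0.0965 0.11  ] 72.7
d4 [0.5666 0.0939 0.11  ] 102.6
d5 [0.5515 0.0876 0.11  ] 131.9
d6 [0.5409 0.0728 0.11  ] 163.4
[[ 0.5475 -0.0213  0.11  ]
 [ 0.5501 -0.0079  0.11  ]
 [ 0.5981 -0.0116  0.11  ]
 [ 0.5951 -0.024   0.11  ]
 [ 0.5716 -0.0163  0.11  ]]
[[ 0.5158  0.1153  0.11  ]
 [ 0.6339  0.1114  0.11  ]
 [ 0.6298 -0.0674  0.11  ]
 [ 0.5107 -0.0639  0.11  ]] [0.57254828 0.02388102 0.11      ]
```

View pics/w1c.png

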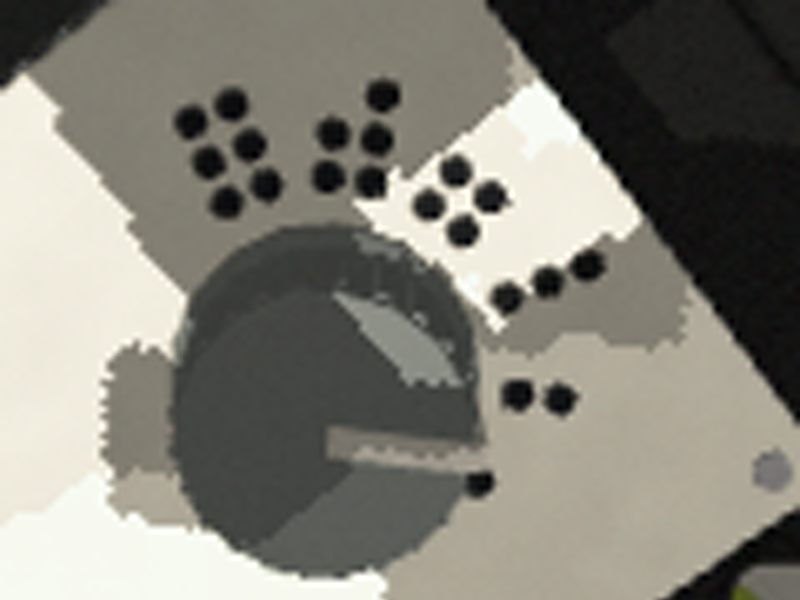

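```bash
python3 -c "
from h import *
delta([.5737,.0631,.118],140)"
```

```text
t 3.3 pos [0.5719 0.0655 0.2496] yaw 140.35 zax [ 2.e-04  0.e+00 -1.e+00] w 0.0852 F [-0.   0.  -0.3] T [-0.04 -0.    0.03] q6 -55.6
shift units [-0.073 -0.018  3.289] turnz units 0.041
```

Emit:
{"method": "jog_arm", "body": {"plan": [[[-0.07,-0.02,0.5,0,0,0],[0,0,0.7,0,0,0],[0,0,0.7,0,0,0],[0,0,0.6,0,0,0],[0,0,0.4,0,0,0],[0,0,0.25,0,0,0],[0,0,0,0,0,0],[0,0,0,0,0,0]]]}}

```text
time_s: 4.1
position: [0.5743, 0.0624, 0.1241]
tool_rot: [[-0.768, 0.64, 0.001], [0.64, 0.768, -0.0], [-0.001, 0.001, -1.0]]
ft_force: [-0.2, -0.3, 0.7]
grip_width: 0.0857
```

```bash
python3 - <<'E'
from h import *
delta([.5737,.0631,.118],140)
snap('wrist','w2',1.5); snap('scene','s2',4,(170,80,290,220))
E
```

```text
t 4.1 pos [0.5743 0.0624 0.1241] yaw 140.18 zax [ 1.1e-03 -1.0e-04 -1.0e+00] w 0.0857 F [-0.2 -0.3  0.7] T [-0.05  0.03  0.02] q6 -55.7
shift units [0.023 0.004 0.151] turnz units 0.021
```

View pics/w2.png

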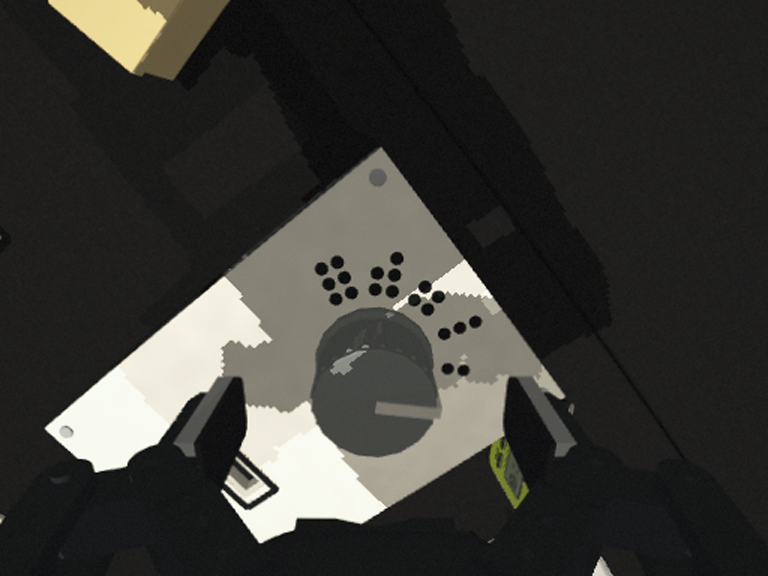

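View pics/s2.png

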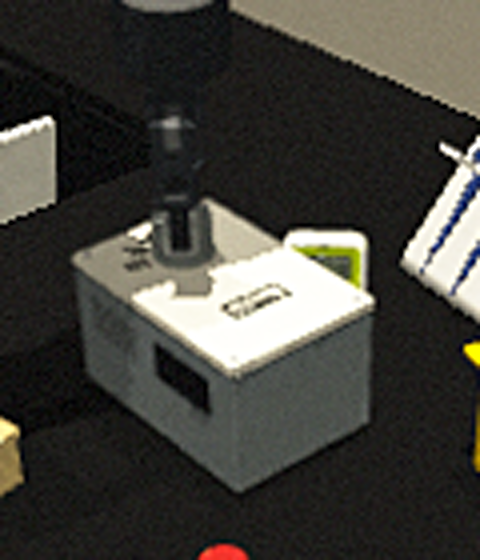

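Emit:
{"method": "jog_arm", "body": {"plan": [[[0.02,0,0.12,0,0,0],[0,0,0.11,0,0,0],[0,0,0,0,0,0]]]}}

```text
time_s: 4.5
position: [0.573, 0.0629, 0.1135]
tool_rot: [[-0.768, 0.641, -0.001], [0.641, 0.768, 0.0], [0.001, -0.001, -1.0]]
ft_force: [0.1, 0.9, 0.2]
grip_width: 0.0855
```

Emit:
{"method": "jog_arm", "body": {"plan": [[[0,0,0,0,0,0],[0,0,0,0,0,0],[0,0,0,0,0,0],[0,0,0,0,0,0],[0,0,0,0,0,0],[0,0,0,0,0,0],[0,0,0,0,0,0],[0,0,0,0,0,0]]], "grip": -0.3, "squeeze": 40}}

```text
time_s: 5.3
position: [0.5735, 0.0628, 0.1144]
tool_rot: [[-0.768, 0.641, 0.0], [0.641, 0.768, -0.0], [-0.0, 0.0, -1.0]]
ft_force: [-1.4, -0.3, 3.9]
grip_width: 0.0384
```

```bash
python3 - <<'E'
from h import *
delta([.5737,.0631,.115],200)
snap('wrist','w3',1.5)
E
```

```text
t 5.3 pos [0.5735 0.0628 0.1144] yaw 140.13 zax [ 5.e-04 -1.e-04 -1.e+00] w 0.0384 F [-1.4 -0.3  3.9] T [-0.03  0.19  0.  ] q6 -55.6
shift units [ 0.     0.01  -0.015] turnz units -6.966
```

View pics/w3.png

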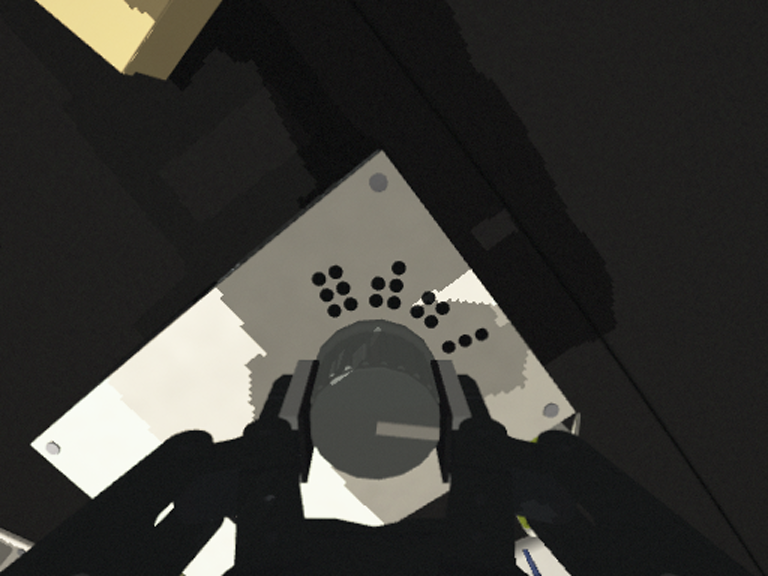

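Emit:
{"method": "jog_arm", "body": {"plan": [[[0,0,0,0,0,-0.5],[0,0,0,0,0,-0.75],[0,0,0,0,0,-0.75],[0,0,0,0,0,-0.75],[0,0,0,0,0,-0.75],[0,0,0,0,0,-0.75],[0,0,0,0,0,-0.75],[0,0,0,0,0,-0.75],[0,0,0,0,0,-0.75],[0,0,0,0,0,-0.5]]]}}

```text
time_s: 6.35
position: [0.5735, 0.0629, 0.1144]
tool_rot: [[-0.936, -0.351, 0.001], [-0.351, 0.936, 0.0], [-0.001, -0.0, -1.0]]
ft_force: [-1.2, 0.2, 5.8]
grip_width: 0.0381
```

Emit:
{"method": "jog_arm", "body": {"plan": [[[0,0,0,0,0,0],[0,0,0,0,0,0]]]}}

```text
time_s: 6.55
position: [0.5735, 0.0629, 0.1144]
tool_rot: [[-0.938, -0.347, 0.001], [-0.347, 0.938, 0.0], [-0.001, -0.0, -1.0]]
ft_force: [-0.7, -0.4, 6.0]
grip_width: 0.0384
```

```bash
python3 - <<'E'
from h import *
delta([.5737,.0631,.115],200.13)
snap('wrist','w4',1.5)
E
```

```text
t 6.55 pos [0.5735 0.0629 0.1144] yaw -159.7 zax [ 5.e-04  2.e-04 -1.e+00] w 0.0384 F [-0.7 -0.4  6. ] T [ 0.09  0.26 -0.06] q6 -115.8
shift units [-0.007  0.003 -0.015] turnz units 0.02
```

View pics/w4.png

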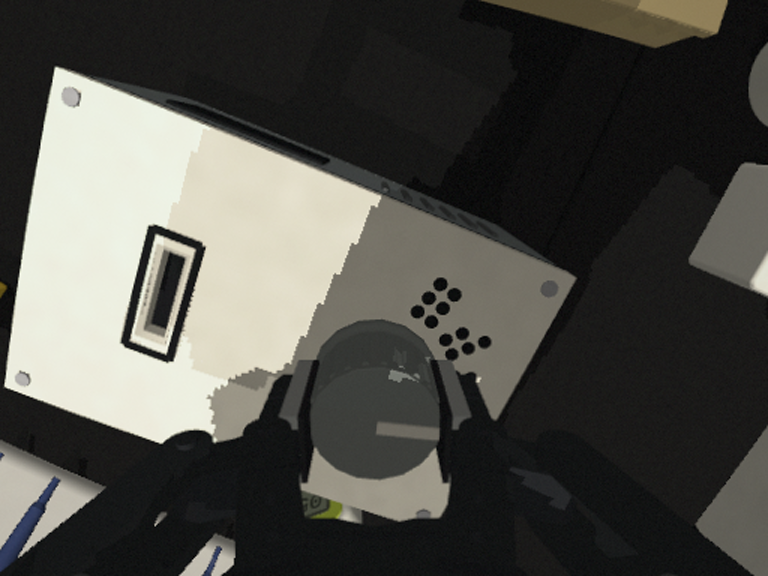

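Emit:
{"method": "jog_arm", "body": {"plan": [[[0,0,0,0,0,0],[0,0,0,0,0,0],[0,0,0,0,0,0],[0,0,0,0,0,0],[0,0,0,0,0,0]]], "grip": 1}}

```text
time_s: 7.1
position: [0.5733, 0.0628, 0.114]
tool_rot: [[-0.938, -0.347, -0.0], [-0.347, 0.938, 0.0], [0.0, 0.0, -1.0]]
ft_force: [0.1, 0.4, 0.5]
grip_width: 0.0853
```

Emit:
{"method": "jog_arm", "body": {"plan": [[[0,0,-0.3,0,0,0],[0,0,-0.6,0,0,0],[0,0,-0.8,0,0,0],[0,0,-0.8,0,0,0],[0,0,-0.8,0,0,0],[0,0,-0.3,0,0,0],[0,0,0,0,0,0],[0,0,0,0,0,0]]]}}

```text
time_s: 7.9
position: [0.5731, 0.0628, 0.2579]
tool_rot: [[-0.938, -0.347, -0.0], [-0.347, 0.938, 0.0], [0.0, 0.0, -1.0]]
ft_force: [-1.5, 0.2, -0.1]
grip_width: 0.085
```

```bash
python3 - <<'E'
from h import *
delta([.536,-.324,.26],200.5)
im,d,i=snap('wrist','w5',1.5)
p,u=cloud(d,i); s=(p[:,2]>.136)&(p[:,2]<.15)&(abs(p[:,0]-.5735)<.04)&(abs(p[:,1]-.063)<.04)
print(cv2.minEnclosingCircle((p[s,:2]*1000).astype(np.float32)))
E
```

```text
t 7.9 pos [0.5731 0.0628 0.2579] yaw -159.7 zax [-4.e-04  0.e+00 -1.e+00] w 0.085 F [-1.5  0.2 -0.1] T [ 0.03 -0.01  0.01] q6 -115.8
shift units [ 4.224 -8.749 -0.052] turnz units -0.024
((573.4981079101562, 63.48411178588867), 21.03557777404785)
```

View pics/w5.png

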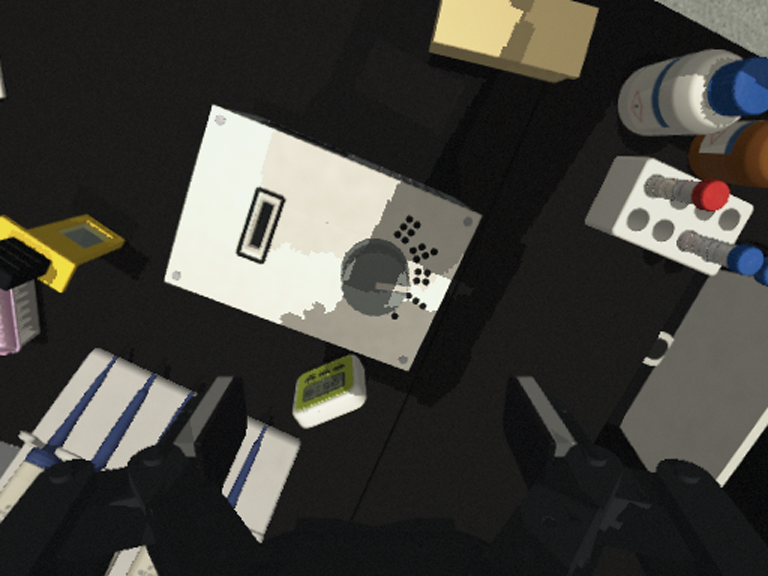

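```bash
python3 - <<'E'
from h import *
im,d,i=load('w5')
c=np.array([.5737,.0631])
cv2.imwrite('pics/w5c.png',cv2.resize(im[110:220,140:300],(800,550),interpolation=cv2.INTER_CUBIC)[:,:,::-1])
for n,px,z in(('ptr tip',(407,289),.142),('ptr in',(377,286),.142),('d4',(422,276),.11),('d3',(416,300),.11),('d5',(423,250),.11)):
    w=onplane([[px[0]/1.5,px[1]/1.5]],z,i)[0]; print(n,w.round(4),np.degrees(np.arctan2(*(w[:2]-c)[::-1])).round(1))
E
```

```text
ptr tip [0.5691 0.0823 0.142 ] 103.5
ptr in [0.5736 0.0649 0.142 ] 94.2
d4 [0.5659 0.0942 0.11  ] 104.1
d3 [0.583  0.0967 0.11  ] 74.6
d5 [0.5493 0.0881 0.11  ] 134.3
```

View pics/w5c.png

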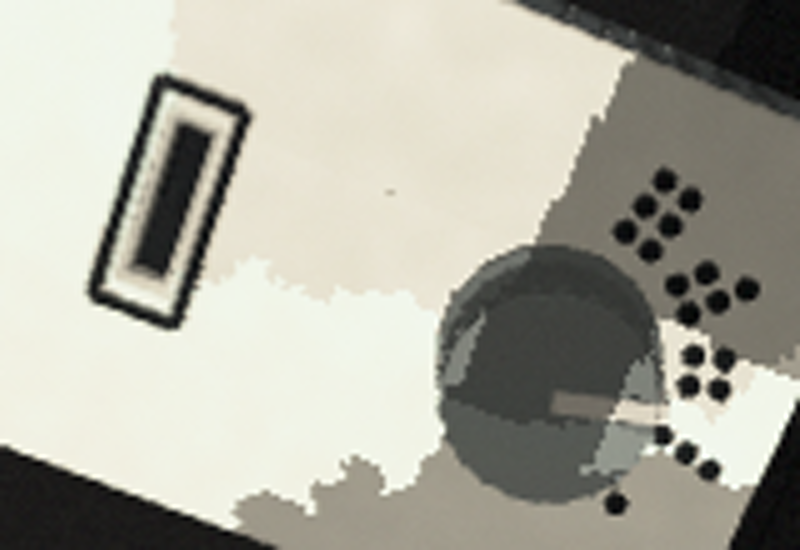

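Emit:
{"method": "jog_arm", "body": {"plan": [[[0.22,-0.45,0,0,0,0],[0.42,-0.87,0,0,0,0],[0.42,-0.87,0,0,0,0],[0.42,-0.87,0,0,0,0],[0.42,-0.87,0,0,0,0],[0.42,-0.87,0,0,0,0],[0.42,-0.87,0,0,0,0],[0.42,-0.87,0,0,0,0],[0.42,-0.87,0,0,0,0],[0.42,-0.87,0,0,0,0]]]}}

```text
time_s: 8.95
position: [0.5375, -0.3047, 0.2569]
tool_rot: [[-0.938, -0.347, -0.002], [-0.347, 0.938, 0.002], [0.001, 0.002, -1.0]]
ft_force: [0.5, 0.2, -0.0]
grip_width: 0.0854
```

Emit:
{"method": "jog_arm", "body": {"plan": [[[0.22,-0.45,0,0,0,0],[0,0,0,0,0,0],[0,0,0,0,0,0]]]}}

```text
time_s: 9.25
position: [0.5362, -0.3225, 0.2575]
tool_rot: [[-0.938, -0.347, -0.001], [-0.347, 0.938, 0.001], [0.0, 0.002, -1.0]]
ft_force: [-0.1, 1.3, -0.3]
grip_width: 0.0854
```

```bash
python3 - <<'E'
from h import *
delta([.536,-.324,.26],200.5)
im,d,i=snap('wrist','w6',1.5)
p,u=cloud(d,i); 
n=(abs(p[:,0]-.536)<.05)&(abs(p[:,1]+.325)<.05)
for z0,z1 in((.076,.0815),(.0825,.092),(.108,.12)):
    s=n&(p[:,2]>z0)&(p[:,2]<z1); print(s.sum(),np.median(p[s,2]).round(4),[np.round(a,1) for a in cv2.minAreaRect((p[s,:2]*1000).astype(np.float32))])
for r in spotter.trace('wrist','paddle'): print(r['score'],r['rect'])
E
```

```text
t 9.25 pos [ 0.5362 -0.3225  0.2575] yaw -159.7 zax [-9.0e-04  1.3e-03 -1.0e+00] w 0.0854 F [-0.1  1.3 -0.3] T [ 0.02 -0.07 -0.  ] q6 -152.2
shift units [ 0.016 -0.033 -0.063] turnz units -0.024
2217 0.0792 [array([ 537.1, -326.2]), array([62.6, 58.1]), np.float64(20.5)]
369 0.0833 [array([ 536. , -324.4]), array([45.5, 19.9]), np.float64(21.5)]
240 0.1131 [array([ 535.8, -324.9]), array([23.5,  9.7]), np.float64(20.5)]
0.83 [307.8, 253.2, 351.9, 334.8]
0.75 [86.3, 141.7, 159.0, 177.2]
0.66 [238.5, 150.1, 256.7, 196.3]
```

View pics/w6.png

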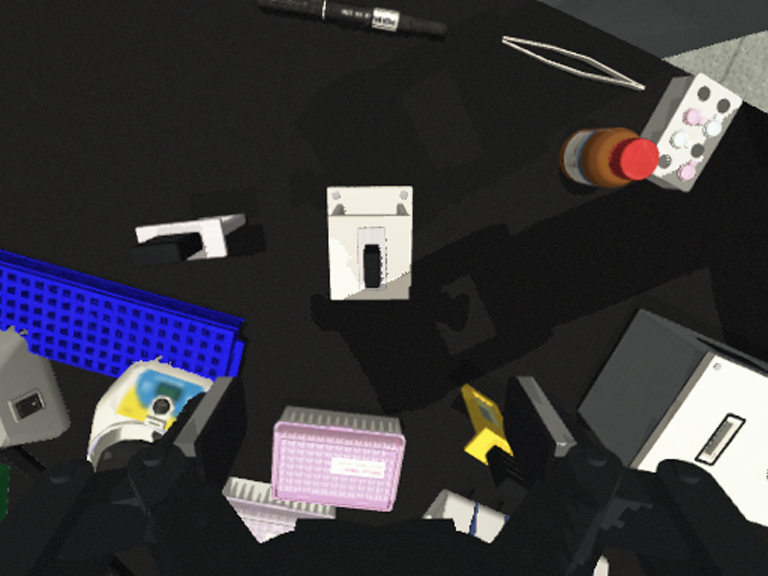

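```bash
python3 -c "
from h import *
delta([.5359,-.3247,.09],200.6)"
```

```text
t 9.35 pos [ 0.5365 -0.3218  0.2581] yaw -159.62 zax [-2.e-04  5.e-04 -1.e+00] w 0.0854 F [ 0.4 -0.1  1.2] T [0.01 0.03 0.04] q6 -152.2
shift units [ 0.038 -0.065  4.202] turnz units -0.026
```

Emit:
{"method": "jog_arm", "body": {"plan": [[[0.04,-0.06,0.5,0,0,-0.03],[0,0,0.9,0,0,0],[0,0,0.9,0,0,0],[0,0,0.8,0,0,0],[0,0,0.4,0,0,0],[0,0,0,0,0,0],[0,0,0,0,0,0]]]}}

```text
time_s: 10.05
position: [0.5361, -0.3254, 0.1191]
tool_rot: [[-0.936, -0.352, 0.001], [-0.352, 0.936, -0.001], [-0.001, -0.001, -1.0]]
ft_force: [0.2, -0.2, 0.5]
grip_width: 0.0858
```

```bash
python3 - <<'E'
from h import *
delta([.5359,-.3247,.09],200.6)
im,d,i=snap('wrist','w7',1.5)
p,u=cloud(d,i); 
n=(abs(p[:,0]-.536)<.05)&(abs(p[:,1]+.325)<.05)
for z0,z1 in((.0825,.092),(.108,.12)):
    s=n&(p[:,2]>z0)&(p[:,2]<z1); print(s.sum(),np.median(p[s,2]).round(4),[np.round(a,1) for a in cv2.minAreaRect((p[s,:2]*1000).astype(np.float32))])
E
```

```text
t 10.05 pos [ 0.5361 -0.3254  0.1191] yaw -159.38 zax [ 8.e-04 -6.e-04 -1.e+00] w 0.0858 F [ 0.2 -0.2  0.5] T [0.01 0.01 0.01] q6 -152.7
shift units [-0.002  0.019  0.728] turnz units 0.002
1043 0.0833 [array([ 536. , -324.6]), array([46.1, 19.7]), np.float64(21.7)]
755 0.113 [array([ 535.8, -324.5]), array([24.5, 10. ]), np.float64(21.4)]
```

View pics/w7.png

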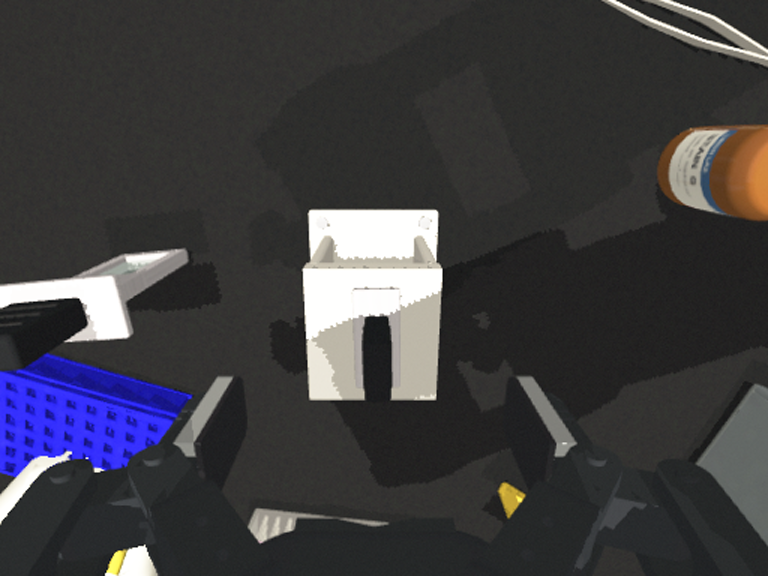

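Emit:
{"method": "jog_arm", "body": {"plan": [[[0,0.02,0.35,0,0,-0.06],[0,0,0.35,0,0,0],[0,0,0,0,0,0],[0,0,0,0,0,0]]]}}

```text
time_s: 10.5
position: [0.5357, -0.3255, 0.0915]
tool_rot: [[-0.933, -0.36, 0.001], [-0.36, 0.933, -0.001], [-0.001, -0.002, -1.0]]
ft_force: [-0.5, 0.6, 0.5]
grip_width: 0.0853
```

Emit:
{"method": "jog_arm", "body": {"plan": [[[0,0,0,0,0,0],[0,0,0,0,0,0],[0,0,0,0,0,0],[0,0,0,0,0,0],[0,0,0,0,0,0],[0,0,0,0,0,0],[0,0,0,0,0,0],[0,0,0,0,0,0],[0,0,0,0,0,0],[0,0,0,0,0,0]]], "grip": -1, "squeeze": 40}}

```text
time_s: 11.5
position: [0.5353, -0.3254, 0.0903]
tool_rot: [[-0.933, -0.359, 0.0], [-0.359, 0.933, -0.0], [-0.0, -0.0, -1.0]]
ft_force: [0.4, 0.9, 2.7]
grip_width: 0.009
```

```bash
python3 - <<'E'
from h import *
delta([.5359,-.3247,.19],200.6)
im,d,i=snap('wrist','w8',1.5)
E
```

```text
t 11.5 pos [ 0.5353 -0.3254  0.0903] yaw -158.93 zax [ 2.e-04 -2.e-04 -1.e+00] w 0.009 F [0.4 0.9 2.7] T [0.01 0.02 0.02] q6 -153.2
shift units [-0.021  0.009 -2.494] turnz units 0.055
```

View pics/w8.png

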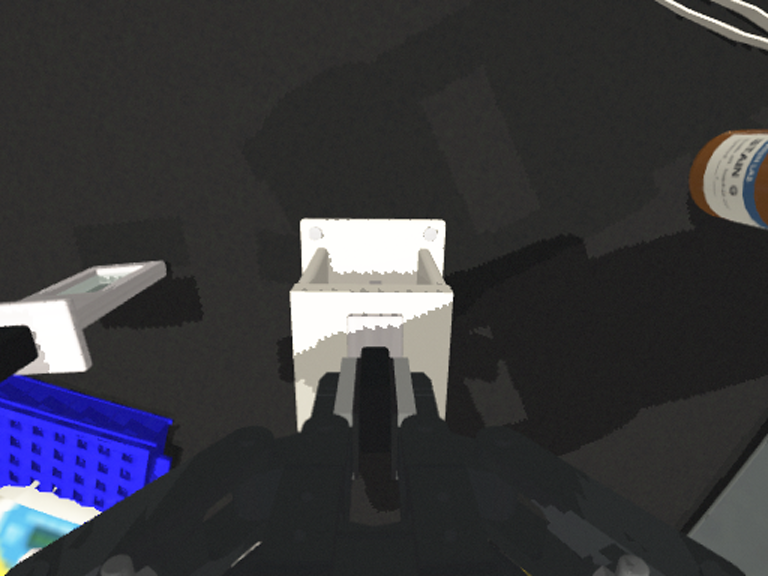

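Emit:
{"method": "jog_arm", "body": {"plan": [[[0,0,-0.2,0,0,0],[0,0,-0.4,0,0,0],[0,0,-0.5,0,0,0],[0,0,-0.6,0,0,0],[0,0,-0.6,0,0,0],[0,0,-0.6,0,0,0],[0,0,-0.5,0,0,0],[0,0,-0.2,0,0,0],[0,0,0,0,0,0]]]}}

```text
time_s: 12.45
position: [0.5353, -0.3254, 0.235]
tool_rot: [[-0.933, -0.36, 0.001], [-0.36, 0.933, -0.001], [-0.001, -0.002, -1.0]]
ft_force: [0.6, -0.7, -0.9]
grip_width: 0.0094
```

```bash
python3 - <<'E'
from h import *
delta([.5717,-.0165,.235],178.5)
im,d,i=snap('wrist','w9',1.5); im,d,i=snap('scene','s9',1.5)
E
```

```text
t 12.45 pos [ 0.5353 -0.3254  0.235 ] yaw -158.93 zax [ 0.0012 -0.0012 -1.    ] w 0.0094 F [ 0.6 -0.7 -0.9] T [-0.01  0.06 -0.02] q6 -153.2
shift units [-3.625  6.88  -0.008] turnz units 2.626
```

View pics/w9.png

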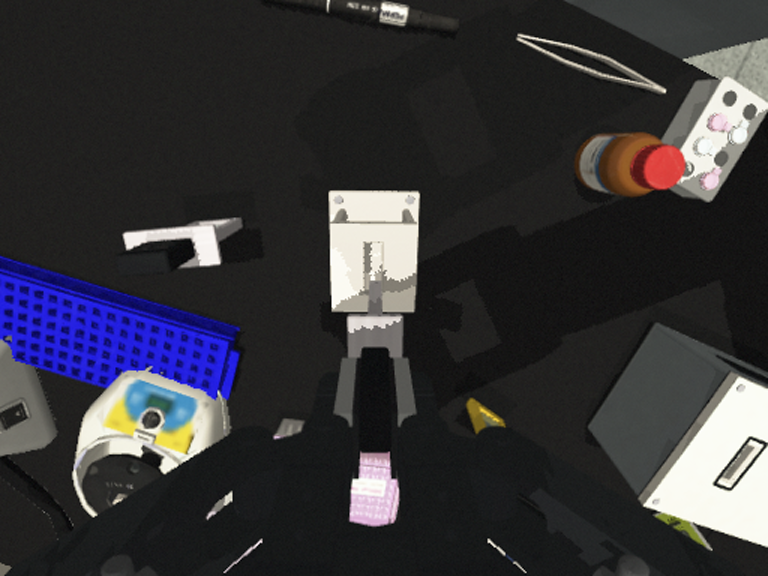

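View pics/s9.png

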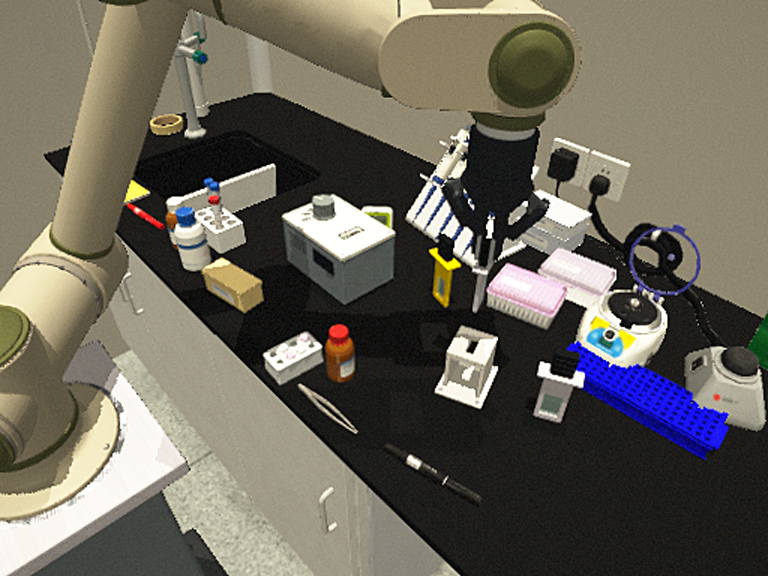

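Emit:
{"method": "jog_arm", "body": {"plan": [[[-0.22,0.4,0,0,0,0],[-0.4,0.76,0,0,0,0],[-0.4,0.76,0,0,0,0],[-0.4,0.76,0,0,0,0],[-0.4,0.76,0,0,0,0],[-0.4,0.76,0,0,0,0],[-0.4,0.76,0,0,0,0],[-0.4,0.76,0,0,0,0],[-0.4,0.76,0,0,0,0],[-0.2,0.4,0,0,0,0]]]}}

```text
time_s: 13.55
position: [0.5707, -0.0129, 0.2333]
tool_rot: [[-0.932, -0.362, -0.002], [-0.362, 0.932, 0.001], [0.001, 0.002, -1.0]]
ft_force: [0.1, 0.8, -0.6]
grip_width: 0.0089
```

Emit:
{"method": "jog_arm", "body": {"plan": [[[0,0,0,0,0,0.4],[0,0,0,0,0,0.8],[0,0,0,0,0,0.8],[0,0,0,0,0,0.5],[0,0,0,0,0,0.12],[0,0,0,0,0,0],[0,0,0,0,0,0]]]}}

```text
time_s: 14.25
position: [0.5712, -0.0161, 0.2338]
tool_rot: [[-1.0, 0.024, -0.001], [0.024, 1.0, 0.0], [0.001, 0.0, -1.0]]
ft_force: [0.3, 0.7, -0.4]
grip_width: 0.0091
```

```bash
python3 - <<'E'
from h import *
delta([.5717,-.0165,.235],178.5)
im,d,i=snap('wrist','w10',1.5); im,d,i=snap('scene','s10',3,(180,90,350,250));snap('top','t10',5,(150,140,260,220))
E
```

```text
t 14.25 pos [ 0.5712 -0.0161  0.2338] yaw 178.65 zax [-6.e-04  2.e-04 -1.e+00] w 0.0091 F [ 0.3  0.7 -0.4] T [-0.02  0.05  0.02] q6 -102.1
shift units [-0.013 -0.009 -0.029] turnz units 0.017
```

View pics/w10.png

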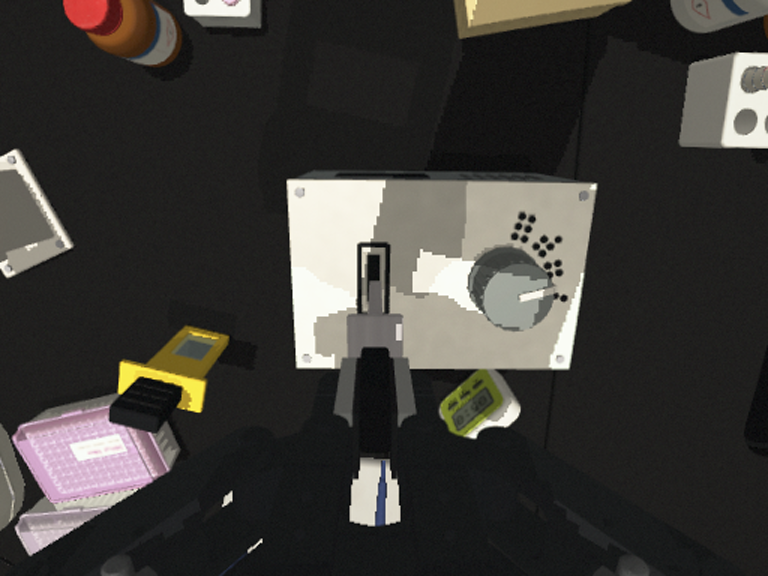

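View pics/s10.png

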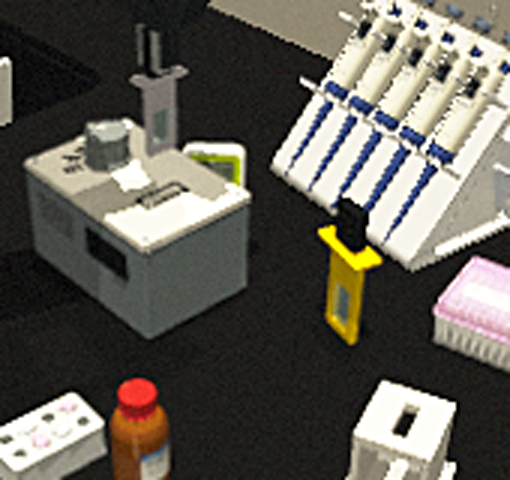

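```bash
python3 - <<'E'
from h import *
im,d,i=load('w10')
p,u=cloud(d,i); n=(abs(p[:,0]-.5712)<.04)&(abs(p[:,1]+.0161)<.03)
for z0,z1 in((.216,.2265),(.2265,.231),(.15,.215),(.16,.18)):
    s=n&(p[:,2]>z0)&(p[:,2]<z1); q=p[s]; print(z0,s.sum(),np.median(q,0).round(4),np.percentile(q,[3,97],axis=0).round(4).tolist()) if s.sum() else 0
# slot inner opening and frame
cv2.imwrite('pics/w10c.png',cv2.resize(im[155:255,220:290],None,fx=6,fy=6,interpolation=cv2.INTER_CUBIC)[:,:,::-1])
# plate fit: bright mask
m=np.abs(p[:,2]-.1093)<.004
m&=(abs(p[:,0]-.572)<.09)&(abs(p[:,1]-.023)<.12)
print([np.round(a,2) for a in cv2.minAreaRect((p[m,:2]*1000).astype(np.float32))])
# predicted projections of slot corners (mouth 36x12, inner 32x8) and blade bottom
th=np.radians(-1.6);R=np.array([[np.cos(th),-np.sin(th)],[np.sin(th),np.cos(th)]]);c=np.array([.5715,-.0165])
def q(w,h,z,c=c,R=R): return proj(np.c_[np.array([[w,h],[w,-h],[-w,-h],[-w,h]])/2@R.T+c,np.full(4,z)],i)
o=cv2.resize(im,None,fx=6,fy=6,interpolation=cv2.INTER_CUBIC)
for w,h,z,c2,col in((.036,.012,.11,c,(255,0,0)),(.032,.008,.108,c,(0,255,0)),(.046,.02,.2275,np.array([.5712,-.0161]),(0,128,255)),(.03,.006,.1535,np.array([.5712,-.0161]),(255,0,255))):
    P=((q(w,h,z,c2)+.5)*6).round().astype(np.int32); cv2.polylines(o,[P],True,col,1)
cv2.imwrite('pics/w10d.png',o[155*6:255*6,215*6:290*6,::-1])
E
```

```text
0.216 356 [ 0.5545 -0.0148  0.2261] [[0.5492, -0.0252, 0.2241], [0.5646, -0.0056, 0.2265]]
0.2265 650 [ 0.5565 -0.0157  0.2271] [[0.5498, -0.0246, 0.2265], [0.5646, -0.0062, 0.2292]]
0.15 194 [ 0.5575 -0.0153  0.183 ] [[0.5571, -0.0183, 0.1569], [0.5578, -0.0126, 0.2011]]
0.16 69 [ 0.5575 -0.0152  0.1706] [[0.5571, -0.0181, 0.1612], [0.5578, -0.013, 0.1795]]
[array([572.41,  23.14]), array([181.23, 121.05]), np.float64(88.33)]
```

View pics/w10d.png

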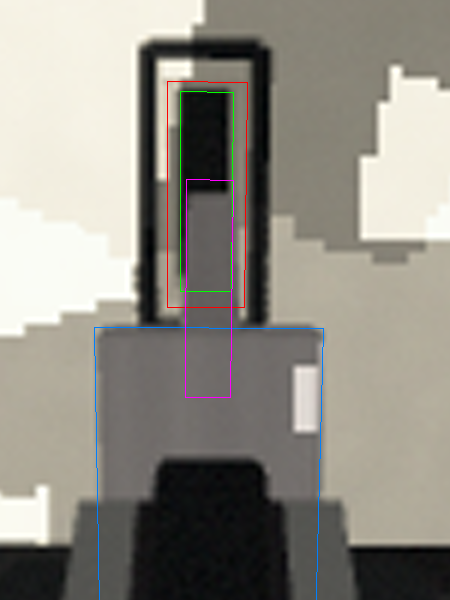

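View pics/w10c.png

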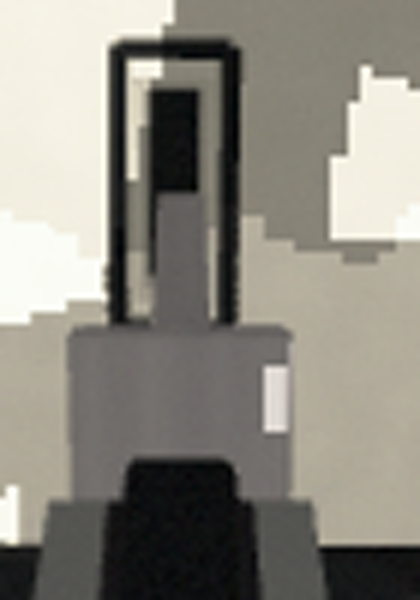

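Emit:
{"method": "jog_arm", "body": {"plan": [[[0.01,-0.015,0.2,0,0,0.02],[0,0,0.3,0,0,0],[0,0,0.25,0,0,0],[0,0,0.15,0,0,0],[0,0,0,0,0,0],[0,0,0,0,0,0],[0,0,0,0,0,0]]]}}

```text
time_s: 15.1
position: [0.5712, -0.0171, 0.1985]
tool_rot: [[-1.0, 0.028, 0.001], [0.028, 1.0, -0.0], [-0.001, -0.0, -1.0]]
ft_force: [0.2, 0.2, -0.4]
grip_width: 0.0092
```

```bash
cat > chk.py <<'E'
from h import *
import sys
N=sys.argv[1]
delta([.5708,-.0167,.197],178.4)
im,d,i=snap('wrist',N)
s=env.observe(); pos=[]
p,u=cloud(d,i); tz=s['position'][2]
n=(abs(p[:,0]-.5712)<.04)&(abs(p[:,1]+.0161)<.03)
for z0,z1 in((tz-.009,tz-.004),(max(tz-.07,.113),tz-.02)):
    k=n&(p[:,2]>z0)&(p[:,2]<z1); q=p[k]
    if k.sum(): print(k.sum(),np.median(q,0).round(4),np.percentile(q,[2,98],axis=0).round(4).tolist())
th=np.radians(-1.6);R=np.array([[np.cos(th),-np.sin(th)],[np.sin(th),np.cos(th)]]);c=np.array([.5715,-.0165])
def q(w,h,z,c=c,R=R): return proj(np.c_[np.array([[w,h],[w,-h],[-w,-h],[-w,h]])/2@R.T+c,np.full(4,z)],i)
o=cv2.resize(im,None,fx=6,fy=6,interpolation=cv2.INTER_CUBIC)
c2=s['position'][:2]+[.0008,0]
for w,h,z,cc,col in((.036,.012,.11,c,(255,0,0)),(.032,.008,.108,c,(0,255,0)),(.046,.02,tz-.0063,c2,(0,128,255)),(.03,.006,tz-.0803,c2,(255,0,255))):
    cv2.polylines(o,[((q(w,h,z,cc)+.5)*6).round().astype(np.int32)],True,col,1)
cv2.imwrite(f'pics/{N}d.png',o[155*6:255*6,200*6:310*6,::-1])
E
python3 chk.py w11
```

```text
t 15.1 pos [ 0.5712 -0.0171  0.1985] yaw 178.38 zax [ 8.e-04 -2.e-04 -1.e+00] w 0.0092 F [ 0.2  0.2 -0.4] T [ 0.04 -0.01 -0.04] q6 -102.0
shift units [0.01  0.01  0.038] turnz units -0.002
952 [ 0.5561 -0.0163  0.1914] [[0.5494, -0.026, 0.1899], [0.565, -0.0066, 0.1932]]
168 [ 0.5575 -0.0162  0.151 ] [[0.557, -0.0193, 0.1295], [0.5579, -0.0135, 0.1665]]
```

View pics/w11d.png

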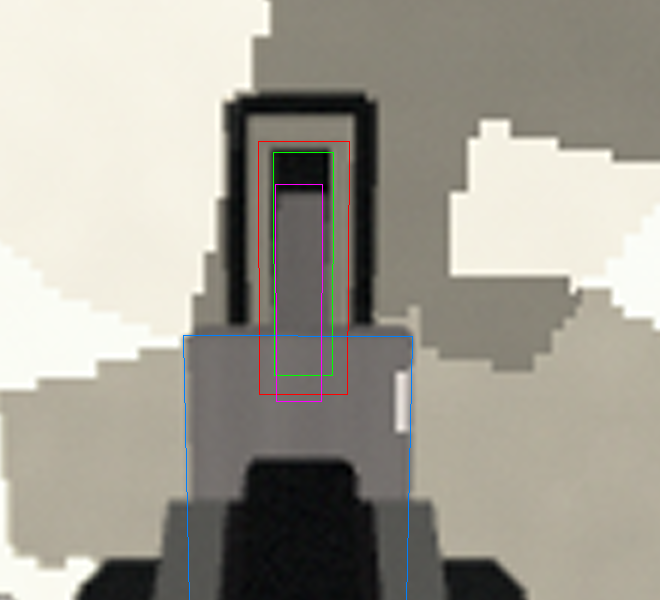

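Emit:
{"method": "jog_arm", "body": {"plan": [[[0.018,0,0,0,0,0],[0,0,0.08,0,0,0],[0,0,0.08,0,0,0],[0,0,0.08,0,0,0],[0,0,0.08,0,0,0],[0,0,0,0,0,0],[0,0,0,0,0,0]]]}}

```text
time_s: 15.85
position: [0.5703, -0.017, 0.1853]
tool_rot: [[-1.0, 0.028, -0.0], [0.028, 1.0, 0.0], [0.0, 0.0, -1.0]]
ft_force: [1.0, -0.9, -0.7]
grip_width: 0.0091
```

```bash
python3 chk.py w12
```

```text
t 15.85 pos [ 0.5703 -0.017   0.1853] yaw 178.38 zax [-2.e-04  1.e-04 -1.e+00] w 0.0091 F [ 1.  -0.9 -0.7] T [-0.04  0.03  0.02] q6 -102.0
shift units [-0.013  0.008 -0.294] turnz units -0.002
963 [ 0.5552 -0.0162  0.1782] [[0.5484, -0.0259, 0.1768], [0.5639, -0.0066, 0.1804]]
168 [ 0.5565 -0.0161  0.1379] [[0.556, -0.0192, 0.1162], [0.5569, -0.0134, 0.153]]
```

View pics/w12d.png

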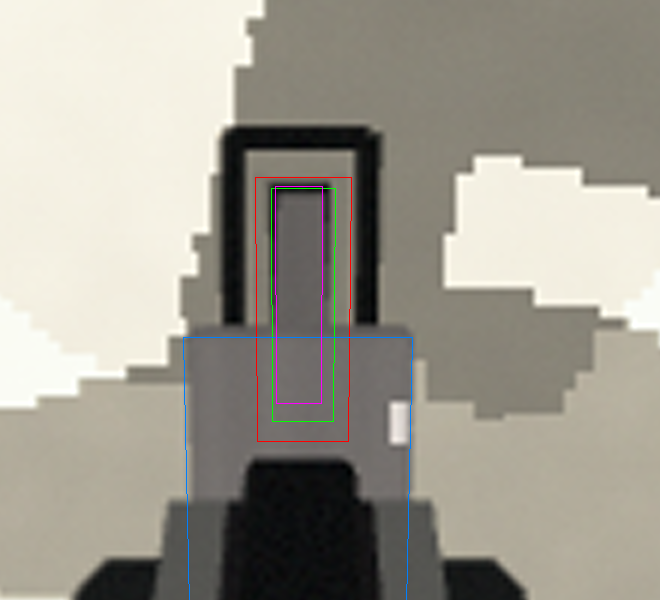

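Emit:
{"method": "jog_arm", "body": {"plan": [[[0,0,0.06,0,0,0],[0,0,0.08,0,0,0],[0,0,0.08,0,0,0],[0,0,0.08,0,0,0],[0,0,0.08,0,0,0],[0,0,0,0,0,0]]]}}

```text
time_s: 16.5
position: [0.5701, -0.017, 0.1696]
tool_rot: [[-1.0, 0.028, -0.001], [0.028, 1.0, 0.0], [0.001, 0.0, -1.0]]
ft_force: [-0.1, -0.4, -1.2]
grip_width: 0.0091
```

Emit:
{"method": "jog_arm", "body": {"plan": [[[0,0,0.1,0,0,0],[0,0,0.1,0,0,0],[0,0,0.1,0,0,0],[0,0,0.1,0,0,0],[0,0,0.1,0,0,0],[0,0,0,0,0,0]]]}}

```text
time_s: 17.1
position: [0.57, -0.017, 0.1495]
tool_rot: [[-1.0, 0.028, -0.001], [0.028, 1.0, 0.0], [0.001, 0.0, -1.0]]
ft_force: [0.1, -1.1, -0.8]
grip_width: 0.0094
```

```bash
python3 chk.py w13
```

```text
t 17.1 pos [ 0.57   -0.017   0.1495] yaw 178.38 zax [-1.2e-03  2.0e-04 -1.0e+00] w 0.0094 F [ 0.1 -1.1 -0.8] T [ 0.02 -0.02  0.03] q6 -102.0
shift units [-0.018  0.008 -1.189] turnz units -0.002
946 [ 0.555  -0.0162  0.1424] [[0.5481, -0.0258, 0.1412], [0.5637, -0.0068, 0.1446]]
26 [ 0.5563 -0.0161  0.1152] [[0.556, -0.0192, 0.1132], [0.5566, -0.0136, 0.1173]]
```

View pics/w13d.png

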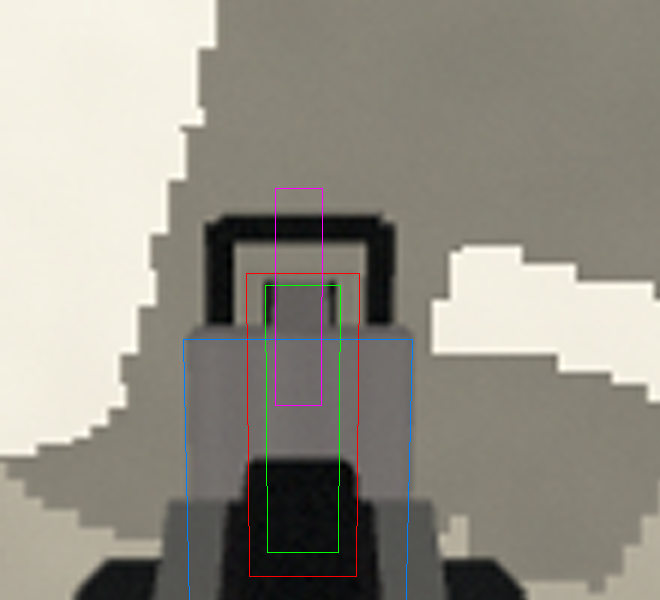

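Emit:
{"method": "jog_arm", "body": {"plan": [[[0,0,0.1,0,0,0],[0,0,0.1,0,0,0],[0,0,0.1,0,0,0],[0,0,0.1,0,0,0],[0,0,0.08,0,0,0],[0,0,0,0,0,0],[0,0,0,0,0,0]]]}}

```text
time_s: 17.85
position: [0.5703, -0.017, 0.1309]
tool_rot: [[-1.0, 0.028, 0.0], [0.028, 1.0, -0.0], [-0.0, -0.0, -1.0]]
ft_force: [-0.0, -0.8, -0.7]
grip_width: 0.0093
```

```bash
python3 chk.py w14; python3 - <<'E'
from h import *
im,d,i=load('w14'); cv2.imwrite('pics/w14f.png',cv2.resize(im,None,fx=1.5,fy=1.5)[:,:,::-1])
p,u=cloud(d,i); n=(abs(p[:,0]-.5555)<.008)&(abs(p[:,1]+.0165)<.009)&(p[:,2]<.135)
print('flange top',np.median(p[n&(p[:,2]>.118),2]))
n=(abs(p[:,0]-.53)<.015)&(abs(p[:,1]+.0165)<.04); print('plate',np.median(p[n,2]))
snap('scene','s14',4,(180,60,300,210))
E
```

```text
t 17.85 pos [ 0.5703 -0.017   0.1309] yaw 178.38 zax [ 0. -0. -1.] w 0.0093 F [-0.  -0.8 -0.7] T [-0.02  0.01 -0.01] q6 -102.0
shift units [-0.012  0.009 -1.652] turnz units -0.002
964 [ 0.5552 -0.0162  0.1239] [[0.5485, -0.0259, 0.1224], [0.5638, -0.0069, 0.1257]]
flange top 0.12399669267543839
plate 0.10922053453429381
```

View pics/w14f.png

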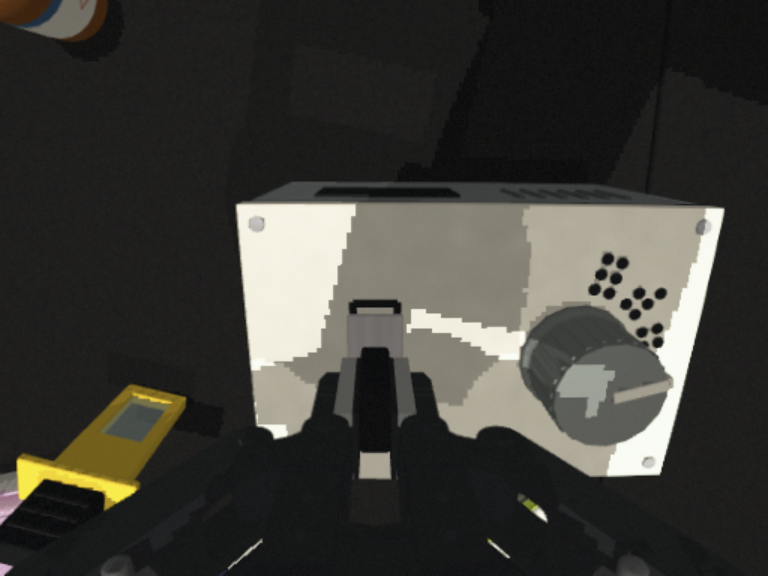

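View pics/s14.png

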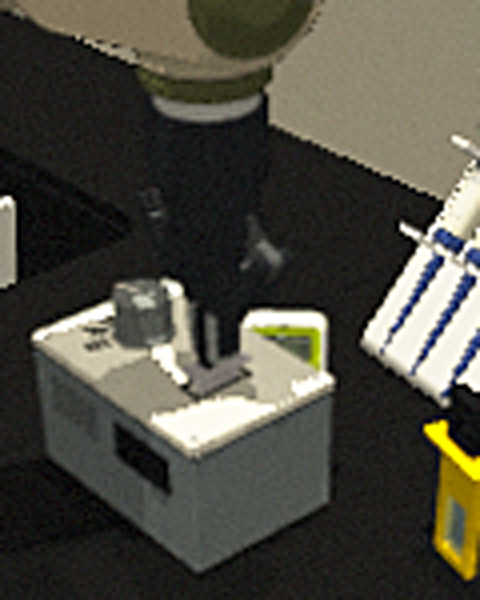

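Emit:
{"method": "jog_arm", "body": {"plan": [[[0,0,0.015,0,0,0],[0,0,0,0,0,0],[0,0,0,0,0,0],[0,0,0,0,0,0],[0,0,0,0,0,0],[0,0,0,0,0,0]]]}}

```text
time_s: 18.55
position: [0.5703, -0.017, 0.1303]
tool_rot: [[-1.0, 0.028, 0.0], [0.028, 1.0, -0.0], [-0.0, -0.0, -1.0]]
ft_force: [-0.1, 0.0, -0.9]
grip_width: 0.0095
```

```bash
python3 chk.py w15; python3 - <<'E'
from h import *
c=np.array([.5737,.0633])
im,d,i=load('w15')
p,u=cloud(d,i); n=(abs(p[:,0]-.5555)<.008)&(abs(p[:,1]+.0165)<.009)&(p[:,2]<.135)
n2=(abs(p[:,0]-.53)<.015)&(abs(p[:,1]+.0165)<.04); print('flange top-plate',np.median(p[n&(p[:,2]>.118),2])-np.median(p[n2,2]))
w=onplane(np.array([[671,381],[616,398]])/1.5,.142,i); print([np.degrees(np.arctan2(*(x[:2]-c)[::-1])).round(1) for x in w])
im,d,i=snap('scene','s15')
for q in('card_box','brown_bottle','black_marker'):
    r=[r for r in spotter.trace('scene',q)]; 
    for a in r: print(q,round(a['score'],2),np.round(a['rect']))
E
```

```text
t 18.55 pos [ 0.5703 -0.017   0.1303] yaw 178.38 zax [ 1.e-04 -0.e+00 -1.e+00] w 0.0095 F [-0.1  0.  -0.9] T [-0.01 -0.04  0.03] q6 -102.0
shift units [-0.013  0.009 -1.666] turnz units -0.002
955 [ 0.5551 -0.0165  0.1233] [[0.5485, -0.026, 0.1218], [0.564, -0.0069, 0.1249]]
flange top-plate 0.014215407116624779
[np.float64(108.5), np.float64(131.4)]
card_box 0.8 [133. 175. 176. 210.]
brown_bottle 0.94 [217. 216. 235. 253.]
black_marker 0.97 [252. 294. 324. 336.]
black_marker 0.27 [290. 218. 333. 273.]
```

```bash
python3 -c "
from h import *
im,d,i=load('w15'); w=onplane(np.array([[671,381],[616,398]])/1.5,.142,i); v=w[0]-w[1]; print(w,np.degrees(np.arctan2(v[1],v[0])))
print(close_job())"
```

```text
[[0.56733606 0.08229296 0.142     ]
 [0.5729688  0.0641298  0.142     ]] 107.22967437664144
the job is handed in; nothing more can be done
None
```

I turned the collar from two dots to four dots. I then took the smaller white paddle from its stand and lowered it through the slot. The job was handed in at about 19 s with the gripper still holding it.

**Last checks:**
- **Paddle height:** the flange top measured 14.2 mm above the plate, so its underside is about 10.2 mm up.
- **Contact:** the wrist force was about 1 N, with no extra force on the way past the shutter. At the last close view before the flange hid it, the gaps to the slot were visible on both sides. The fingers still held the tab, with an opening of about 9 mm.
- **Collar:** just after release the pointer measured 103.5°, against 104.1° for the four-dot mark. A rougher oblique reading at the end gave 107°, and the next marks are 30° away. The blade also passed the shutter freely.
- **Bystanders:** the card box, bottle and marker were found within a few pixels of their starting places in the scene view. I did not remeasure their positions.

No check failed. The only disagreement was that 3–4° difference in the pointer readings, which I put down to picking its ends by hand in an angled view.

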